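Key the tube carousel home on the bench mixer

ROBOT

A 6-joint arm with a two-finger parallel gripper is mounted at the origin on the work surface. World frame = base frame: x ahead of the robot, y to its left, z up, the work surface at z = 0. Lengths are in m, angles in rad, forces in N, time in s.
With the tool pointing down it reaches from about 0.25 to 0.85 m from the base axis. Payload 12.5 kg.
Tool frame: the origin (TCP) lies where the fingers leave the gripper's body, on its centre line; the fingertips stand 84 mm ahead of it and the grasp point (between the pads) lies 65 mm ahead of it; z points along the fingers, y is the line along which they close (so a half turn about z gives the same grasp; the last joint's range is limited). The gripper opens to 93 mm and grips with 3 to 60 N. Pads are 15 mm wide; open, the fingers measure 128 mm over their backs; the gripper's body (75 mm by 188 mm) begins 65 mm behind the grasp point.
Start: joints at [-1.208, 0.351, 1.652, -0, 1.139, -0.085], TCP at [0.238, -0.496, 0.303] pointing down, gripper open.
Joint ranges: [-2.75, 2.75], [-0.79, 2.1], [0.01, 2.65], [-1.57, 4.71], [0.07, 3.14], [-2.87, 2.87]. Speed limits (rad/s): [2.22, 2.22, 2.79, 3.14, 3.14, 3.14].

INTERFACE

Orientations are given as a 3x3 rotation matrix whose columns are the frame's x, y, z axes.
In Python, from workcell import robot gives the robot as it stands. Calls block until the motion is done:
- robot.move_ptp(position, orientation): joint-space move of the TCP to a pose.
- robot.move_linear(position, attitude=None, rate=0.15): straight line of the TCP; attitude=None keeps the orientation; rate is the mean speed in m/s.
- robot.move_joints(angles): joint-space move.
- robot.grip(opening): finger opening in m; the grip force is fixed at half the most; returns when the fingers have stopped.
- robot.dwell(seconds).
- robot.ik(position, orientation): joint angles nearest the present ones, or None.
- robot.state(): the state.
- robot.grab_frame(name): name is "scene" or "top" or "wrist"; returns a dict with "image" (420x560x3 uint8, blue, green, red), "mtx" (3x3 intrinsics, pixels), "k1" (the pictures are not rectified: a ray, as slopes to the right and down, at radius r is drawn at 1 + k1 r^2 times it, then the intrinsics apply), "rvec" (rotation vector, rad) and "tvec" (3), from world to camera coordinates, as OpenCV has them; the wrist camera has in their place "tool_from_camera" (4x4, takes a point from camera to tool coordinates, whose origin is the TCP and whose axes are the flange's). Camera axes: x right, y down, z forward; pixel columns grow to the right and rows downward; lengths in m; the calibration is good to about 2 mm. A picture is of the moment at which its call begins: read the wrist's pose just before it. There is no depth.
A pose or a line that the arm cannot do raises robot.IKError and nothing moves.
- robot.sign_off(): hands the job in; it is judged then, once.
The state is a dict: "time": time; "qpos": joint angles; "joint_vel": joint speeds; "joint_efforts": joint torques, N m; "position": TCP position; "ee_rot": TCP orientation; "force": force on the tool from outside, world axes, zero at the start; "ft_torque": the same for the moment, N m; "gripper_width": finger opening in m; "finger_force": force on a finger pad.
Only numpy, scipy, OpenCV 4.12 (cv2) and the standard library are available. Lean on these libraries where they do the work, as an engineer would, in place of code of your own. Each camera call takes 0.05 s, during which the arm holds its last target. There are 200 camera calls.

TASK

The light blue tube carousel on the bench mixer is sitting high because its rim notch is not over the mixer's orange key. With a fingertip, push it round until the notch meets the key, then gently press it down until it is fully seated. Do not lift the carousel, leave the tube rack, tip box and jar where they stand, and finish clear of everything.

Things in the scene. Friction and masses are not known exactly. Their poses are not given: they have to be found in the camera images.
- mixer: Fixed tube mixer: pale grey housing 230 x 210 x 60 mm (x, y, z of its own frame). Origin at the centre of its underside, on the bench; z up; the display and knob are on its -x face. On top a round grey bed, radius 98 mm, its top 66 mm above the bench, centred on the origin. The spindle is the vertical line through the origin.
- key (a point): Centre of the notch-holding part of the orange key, on the key's top, 72 mm from the spindle along the mixer's +x and 78 mm above the bench. The key is a fixed upright block on the bed: 10 mm wide, 12 mm high, reaching from 67 to 95 mm out from the spindle, so part of it always shows outside the carousel.
- notch (a point): Middle of the carousel's rim notch, 72 mm from the spindle, level with the top face of the disc (89.5 mm above the bench at the start, 80.5 mm when seated). The notch is an open slot in the rim, 18 mm wide, from 61 mm out to the rim at 78 mm; a yellow stripe on the disc leads from the hub to it and yellow edges flank it. It turns with the carousel. It must come directly over key (4 mm play to either side).
- hub_top (a point): Centre of the flat top of the carousel's white hub, on the spindle. The hub is a cylinder 36 mm in diameter and 30 mm tall above the disc's top face; its top is 119.5 mm above the bench at the start, 110.5 mm when seated. The place to press. The carousel is a light blue disc 156 mm in diameter and 10 mm thick, 0.18 to 0.35 kg, its dark tube wells only marks.
- post0 (a point): Centre of the top of a white finger post on the carousel: upright cylinder 14 mm in diameter, 25 mm tall above the disc's top face, its axis 54 mm from the spindle, 60 degrees anticlockwise (seen from above) from the notch. Pushing a post sideways turns the carousel; push along the circle with a face of the finger square to the motion, since a slanting face can jam against the post.
- post1 (a point): The same for the second post, 180 degrees from the notch.
- post2 (a point): The same for the third post, 300 degrees anticlockwise from the notch.
- spindle (a joint): Turn of the carousel about the spindle, rad, growing anticlockwise seen from above; 0 (or a full turn, 6.283) when the notch is over the key. It starts somewhere from 0.8 to 5.5, turns freely either way past 0 or 6.283 (stops only at -7 and 7), needs about 0.07 N m (1.3 N at a post) and stays where it is left.
- carousel (a joint): How far the carousel is pressed down on the spindle, m: 0 at the start, 0.009 fully seated at its stop; negative when lifted. A snug fit: it takes 5 to 8 N to press down and stays where it is left. Unless the notch is over the key the rim strikes the key after 1.5 mm and cannot be forced beyond about 4 mm. The seat is a firm stop; no more than 20 N is ever needed, and over 45 N from the fingers would do harm.
- rack: Loose blue tube rack with two capped tubes fixed in it, 80 x 110 mm, 93 mm tall over the caps; beside the mixer, to be left alone. Origin at the centre of its underside.
- tip_box: Loose dark blue pipette tip box with an orange top, 85 x 115 mm, 54 mm tall; beside the mixer, to be left alone. Origin at the centre of its underside.
- jar: Loose small white jar with a green cap, 44 mm in diameter, 70 mm tall; beyond the mixer, to be left alone. Origin at the centre of its underside.

How it is judged:
By the outcome, as a careful person would: the job done as asked, in the order asked, and still so for the second after the job is handed in, with the robot touching nothing.
It also fails if it takes over 53 s, if anything falls off the work surface, if the arm or the gripper's body presses on something with over 40 N, if the wrist force passes 120 N, or if a joint passes its speed limit or range.

## Working session

There is one attempt and no reset: what is moved stays moved. The work goes in short steps, each a Python script; the robot and the scene stay as the last script left them, time stands still between calls to the robot, and variables do not carry over. Pictures are saved under pics/ and viewed, at most 10 in all, crops included, and the job is handed in when it is done.

```bash
ls; mkdir -p pics; python3 - <<'E'
from workcell import robot
import cv2,numpy as np
for n in("top","scene"):
    f=robot.grab_frame(n); cv2.imwrite(f"pics/{n}0.png",f["image"]); print(n,f["mtx"].tolist(),f["k1"],f["rvec"],f["tvec"])
    np.savez(f"{n}.npz",**{k:np.array(v) for k,v in f.items()})
s=robot.state();print(s["time"],s["ee_rot"],s["force"])
E
```

```text
pics
top [[387.85459833090204, 0.0, 279.22290348836094], [0.0, 387.85459833090204, 210.2341711846746], [0.0, 0.0, 1.0]] -0.05076495468081775 [ 2.10837991 -2.15343439  0.17539136] [0.05914806 0.57887963 0.90505671]
scene [[417.6117157961794, 0.0, 280.84320092478356], [0.0, 417.6117157961794, 204.93756454062668], [0.0, 0.0, 1.0]] -0.0661670250539998 [ 1.68852222  1.79467135 -0.80250384] [ 0.00452698 -0.30460898  1.32838444]
0.1 [[ 9.01403588e-01  4.32979718e-01 -3.67113679e-04]
 [ 4.32979861e-01 -9.01403038e-01  1.00159077e-03]
 [ 1.02751102e-04 -1.06179034e-03 -9.99999431e-01]] [-0.23981575  0.59423588 -1.01818266]
```

View pics/top0.png

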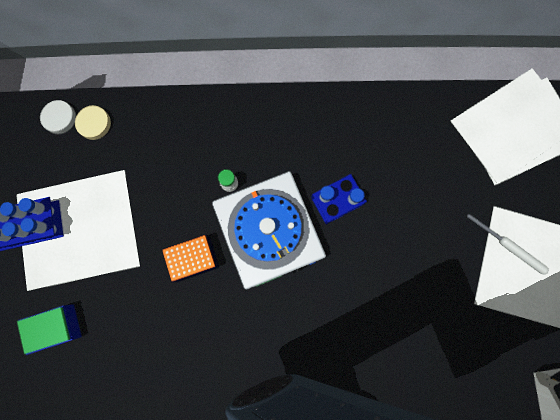

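View pics/scene0.png

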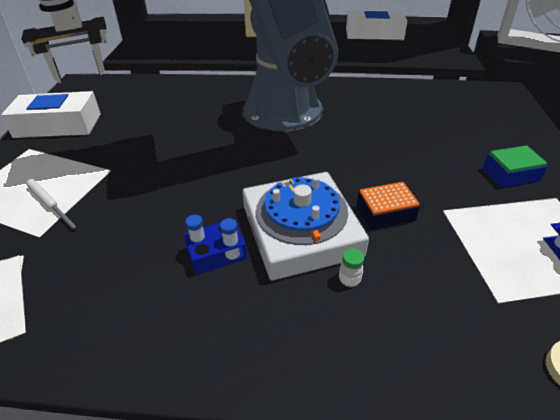

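The top view shows the mixer around (268,230), with the key near (254,195), the notch near (284,254), the jar at (227,178), the tip box at (189,258) and the rack at (340,197). The scene view agrees. I'll enlarge both.

```bash
python3 - <<'E'
import cv2
a=cv2.imread("pics/top0.png")[165:295,205:335]; cv2.imwrite("pics/c1.png",cv2.resize(a,(600,600)[:2],interpolation=cv2.INTER_CUBIC) if 0 else cv2.resize(a,None,fx=4.6,fy=4.6,interpolation=cv2.INTER_CUBIC))
a=cv2.imread("pics/scene0.png")[165:285,235:375]; cv2.imwrite("pics/c2.png",cv2.resize(a,None,fx=5,fy=5,interpolation=cv2.INTER_CUBIC))
E
```

```text
(no output)
```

View pics/c1.png

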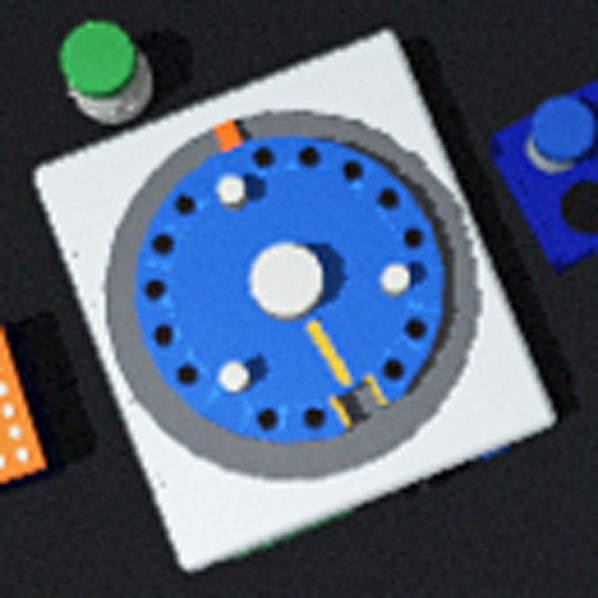

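View pics/c2.png

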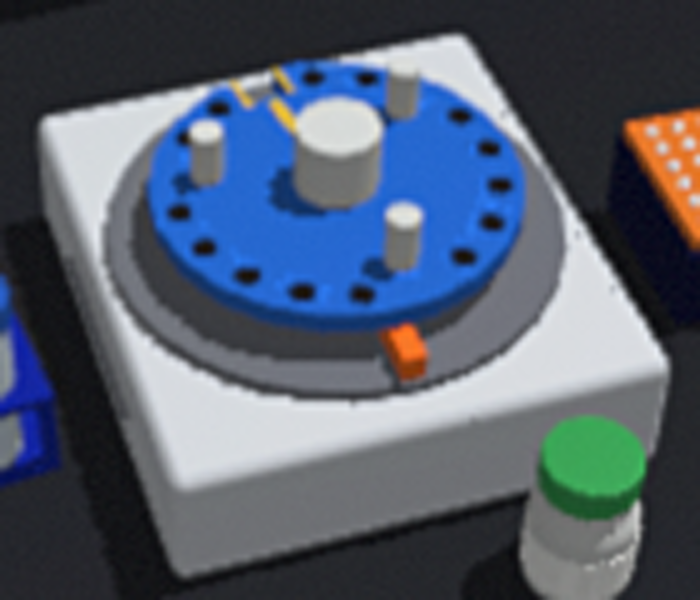

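The crops resolve the hub top, posts, key, notch and housing corners. In the top crop they are at (287,280), (396,277), (232,189), (235,376), (228,135), (360,402), plus the four corners. I'll fit the pose jointly from both cameras.

```bash
cat > vis.py <<'E'
import numpy as np,cv2
from scipy.optimize import least_squares
def load(n): return dict(np.load(f"{n}.npz"))
def proj(f,P):
    p,_=cv2.projectPoints(np.array(P,float),f["rvec"],f["tvec"],f["mtx"],np.array([float(f["k1"]),0,0,0])); return p[:,0]
def pts(q,z0=.0895):
    x,y,a,t=q
    d=lambda r,an,z:(x+r*np.cos(an),y+r*np.sin(an),z)
    c=lambda u,v:(x+u*np.cos(a)-v*np.sin(a),y+u*np.sin(a)+v*np.cos(a),.06)
    D=np.deg2rad
    return dict(hub=(x,y,z0+.03),p0=d(.054,a+t+D(60),z0+.025),p1=d(.054,a+t+D(180),z0+.025),p2=d(.054,a+t+D(300),z0+.025),
      notch=d(.0695,a+t,z0),key=d(.0865,a,.078),c1=c(.115,.105),c2=c(.115,-.105),c3=c(-.115,-.105),c4=c(-.115,.105))
E
python3 - <<'E'
from vis import *
obs={"top":(4.6,205,165,dict(hub=(287,280),p0=(396,275),p1=(232,188),p2=(235,375),notch=(360,402),c1=(35,170),c2=(393,30),c3=(555,420),c4=(188,571))),
"scene":(5,235,165,dict(hub=(340,120),p0=(206,130),p1=(404,213),p2=(404,73),c4=(463,33),c3=(42,115),c2=(183,490),c1=(667,365)))}
def res(q,cams,full=0):
    r=[];P=pts(q);L=[]
    for n in cams:
        s,ox,oy,o=obs[n];f=load(n);pr=proj(f,[P[k] for k in o])
        e=pr-np.array([[ox+(u+.5)/s-.5,oy+(v+.5)/s-.5] for u,v in o.values()]);r+=list(e.ravel());L+=[(n,k,x.round(2).tolist()) for k,x in zip(o,e)]
    return L if full else np.array(r)
for cams in (["top"],["scene"],["top","scene"]):
    for a0 in (0.4,):
        s=least_squares(res,[.55,0,a0,3.3],args=(cams,),loss="soft_l1");print(cams,s.x,s.cost)
print(*res(s.x,cams,1),sep="\n"); np.save("q.npy",s.x)
P=pts(s.x)
for k in P: print(k,np.round(P[k],4))
E
```

```text
['top'] [0.53456851 0.07484888 0.36452136 3.3072123 ] 3.363510610125206
['scene'] [0.53273998 0.07632617 0.36581511 3.29841102] 5.2675000593001915
['top', 'scene'] [0.53395193 0.07553681 0.36373065 3.30764082] 9.990581924365568
('top', 'hub', [-0.22, -0.14])
('top', 'p0', [-0.1, 0.59])
('top', 'p1', [-0.37, 0.26])
('top', 'p2', [-0.34, 0.38])
('top', 'notch', [-0.02, 0.41])
('top', 'c1', [-1.69, -0.3])
('top', 'c2', [-0.14, -1.18])
('top', 'c3', [1.21, 0.57])
('top', 'c4', [-1.04, 1.32])
('scene', 'hub', [-0.54, 1.52])
('scene', 'p0', [-0.13, 0.59])
('scene', 'p1', [-0.15, 0.74])
('scene', 'p2', [-0.2, -1.16])
('scene', 'c4', [0.04, -0.6])
('scene', 'c3', [-1.76, 0.41])
('scene', 'c2', [-2.4, 0.21])
('scene', 'c1', [1.97, 0.36])
hub [0.534  0.0755 0.1195]
p0 [0.5343 0.0215 0.1145]
p1 [0.5805 0.1028 0.1145]
p2 [0.487  0.1022 0.1145]
notch [0.474  0.0404 0.0895]
key [0.6148 0.1063 0.078 ]
c1 [0.6041 0.2146 0.06  ]
c2 [0.6788 0.0183 0.06  ]
c3 [ 0.4638 -0.0635  0.06  ]
c4 [0.3891 0.1328 0.06  ]
```

The pose fit is consistent: the two cameras agree to about 2 mm and 0.01 rad. Spindle is about 3.31, so I'll push post0 anticlockwise by about 165°, stop short, then look.

```bash
cat > mv.py <<'E'
import numpy as np
from workcell import robot
def R(yaw):
    c,s=np.cos(yaw),np.sin(yaw); return np.array([[c,s,0],[s,-c,0],[0,0,-1.]])
def pose(q,psi,back,z,r=.054):
    "closed finger behind (clockwise of) a post whose axis is at world angle psi; tip at height z"
    e=np.array([np.cos(psi),np.sin(psi)]);t=np.array([-e[1],e[0]])
    return np.r_[np.array(q[:2])+r*e-back*t,z+.084],R((psi+np.pi/2+1.2)%(2*np.pi)-1.2)
def st(msg=""):
    s=robot.state();print(msg,"t%.2f"%s["time"],np.round(s["position"],4),"F",np.round(s["force"],1),"q6 %.2f"%s["qpos"][5]);return s
E
python3 - <<'E'
from mv import *
q=np.load("q.npy");psi=q[2]+q[3]+np.pi/3
robot.grip(0.0);st("grip %.4f"%robot.state()["gripper_width"])
robot.move_ptp(*pose(q,psi,.026,.15));st("above")
p,o=pose(q,psi,.026,.098);robot.move_linear(p,o,.1);st("down")
p,o=pose(q,psi,.0145,.098);robot.move_linear(p,o,.04);st("contact")
for k in range(1,4):
    p,o=pose(q,psi+np.deg2rad(10*k),.0145,.098);robot.move_linear(p,o,.05);st(k)
E
```

```text
grip 0.0004 t1.55 [ 0.2382 -0.4958  0.3027] F [-0.4  0.2 -1.1] q6 -0.08
above t3.66 [0.5084 0.0208 0.2341] F [-0.5 -0.7 -1.1] q6 1.51
down t4.33 [0.5085 0.0213 0.1823] F [ 0.5  1.  -1.1] q6 1.52
contact t4.77 [0.52   0.0215 0.1821] F [ 0.1  0.3 -0.8] q6 1.52
1 t5.11 [0.5293 0.0198 0.1819] F [-0.5  0.3  0.6] q6 1.34
2 t5.45 [0.5389 0.02   0.1819] F [ 0.  -0.3 -0.3] q6 1.17
3 t5.79 [0.5484 0.0217 0.1819] F [-0.1 -0.4 -0.1] q6 1.00
```

```bash
python3 - <<'E'
from mv import *
import cv2
q=np.load("q.npy");psi=q[2]+q[3]+np.pi/3
for k in range(4,17):
    p,o=pose(q,psi+np.deg2rad(10*k),.0145,.098);robot.move_linear(p,o,.05)
    if k%4==0: st(k)
e=psi+np.deg2rad(160)
p,o=pose(q,e,.022,.098);robot.move_linear(p,o,.05)
# up and back so that the wrist camera sees the mixer
p,o=pose(q,e,.022,.20);robot.move_linear(p,o,.2);st("up")
s=robot.state();f=robot.grab_frame("wrist");cv2.imwrite("pics/w0.png",f["image"]);print(f["tool_from_camera"])
f=robot.grab_frame("top");cv2.imwrite("pics/t1.png",f["image"])
E
```

```text
4 t6.13 [0.5576 0.025  0.1819] F [ 0.  -0.2  0.2] q6 0.83
8 t7.50 [0.5845 0.052  0.182 ] F [-0.4 -0.5  0.9] q6 0.18
12 t8.87 [0.5879 0.0901 0.182 ] F [ 0.5 -0.3 -0.8] q6 -0.45
16 t10.23 [0.566  0.1213 0.1821] F [1.1 0.2 0.2] q6 -1.09
up t11.19 [0.5724 0.1189 0.2829] F [-0.2  0.5 -0.6] q6 -1.10
[[-1.65529721e-03 -9.55671719e-01 -2.94429663e-01  8.32496218e-02]
 [ 9.99998620e-01 -1.54011669e-03 -6.23065466e-04 -3.38096958e-04]
 [ 1.41990006e-04 -2.94430288e-01  9.55672949e-01 -8.19166067e-02]
 [ 0.00000000e+00  0.00000000e+00  0.00000000e+00  1.00000000e+00]]
```

View pics/w0.png

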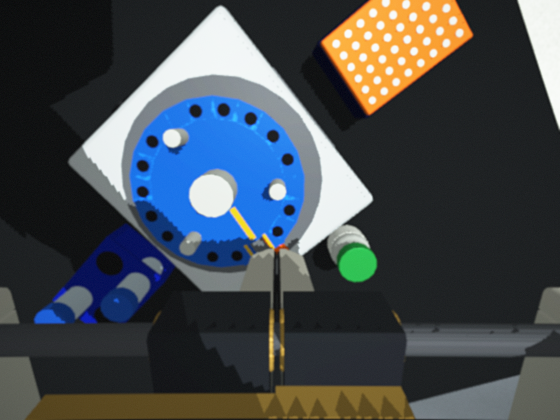

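The post push worked. The carousel has turned with the notch at about (265,245), though the fingertip partly hides it and the key. I'll shift the wrist for a clear view.

```bash
python3 - <<'E'
from mv import *
import cv2
q=np.load("q.npy")
s=robot.state();x=s["ee_rot"][:,0]
robot.move_linear(np.r_[q[:2]-.08*np.array(x[:2])/np.hypot(*x[:2]),.305],None,.2)
robot.dwell(.3);s=st("look");f=robot.grab_frame("wrist");cv2.imwrite("pics/w1.png",f["image"])
T=np.eye(4);T[:3,:3]=s["ee_rot"];T[:3,3]=s["position"];W=np.linalg.inv(T@f["tool_from_camera"])
np.savez("wrist.npz",rvec=cv2.Rodrigues(W[:3,:3])[0],tvec=W[:3,3],mtx=f["mtx"],k1=f["k1"])
a=f["image"][0:300,120:520];cv2.imwrite("pics/w1c.png",cv2.resize(a,None,fx=2,fy=2,interpolation=cv2.INTER_CUBIC))
E
```

```text
look t12.15 [0.609  0.0494 0.3049] F [-0.3  0.   0.1] q6 -1.22
```

View pics/w1c.png

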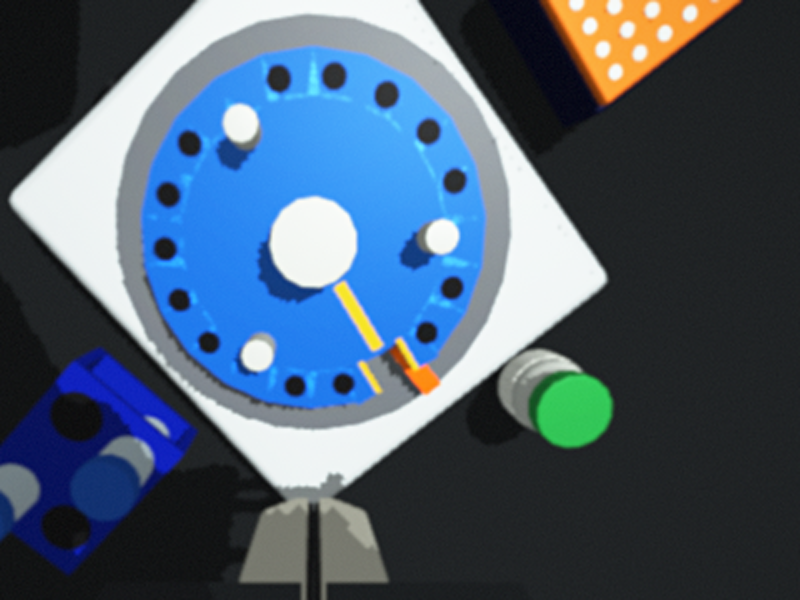

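Clear view now. The notch mouth is centred at about crop (395,379), the key end at (432,384), the posts at (442,236), (240,123) and (258,354), and the hub at (314,243). The key is a few degrees anticlockwise of the notch, as intended. I'll fit this view.

```bash
python3 - <<'E'
from vis import *
o=dict(hub=(314,243),p0=(442,236),p1=(240,122),p2=(258,354),notch=(389,366),c4=(607,0),key=(422,375),c3=(11,199),c1=(607,278));o.pop("c4")
f=load("wrist");uv=np.array([[120+(u+.5)/2-.5,(v+.5)/2-.5] for u,v in o.values()])
q0=np.load("q.npy")
def fit(keys,lock=None):
    ks=list(o);i=[ks.index(k) for k in keys]
    r=lambda q:(proj(f,[pts(q)[k] for k in keys])-uv[i]).ravel()
    g=q0.copy();g[3]+=np.deg2rad(161);s=least_squares(r,g,loss="soft_l1");print(s.x,"remaining deg",np.rad2deg(2*np.pi-s.x[3]));print([(k,e.round(1).tolist()) for k,e in zip(keys,s.fun.reshape(-1,2))]);return s.x
for ks in(list(o),["hub","p0","p1","p2","notch","key"],["hub","p0","p1","p2","c1","c3"],["p0","p1","p2","key"]):
    x=fit(ks)
print({k:v.round(1).tolist() for k,v in zip(pts(x),(proj(f,list(pts(x).values()))-[120,0])*2)})
E
```

```text
[0.53328111 0.07582553 0.36414996 6.14298583] remaining deg 8.032838293197203
[('hub', [-0.5, -0.6]), ('p0', [0.0, -0.2]), ('p1', [-0.0, -0.2]), ('p2', [-0.6, 0.3]), ('notch', [0.5, 0.4]), ('key', [1.0, 0.5]), ('c3', [-6.0, 0.0]), ('c1', [4.4, 0.4])]
[0.53327712 0.07585372 0.35771353 6.14936943] remaining deg 7.6670851810226
[('hub', [-0.4, -0.7]), ('p0', [0.1, -0.2]), ('p1', [-0.0, -0.2]), ('p2', [-0.6, 0.3]), ('notch', [0.5, 0.4]), ('key', [0.6, 0.9])]
[0.53346016 0.07600544 0.36449906 6.14402758] remaining deg 7.973150459613255
[('hub', [-0.2, -0.5]), ('p0', [0.3, -0.2]), ('p1', [0.2, 0.0]), ('p2', [-0.3, 0.5]), ('c1', [4.6, 0.5]), ('c3', [-5.7, 0.2])]
[0.53321335 0.07588182 0.35724101 6.15103496] remaining deg 7.571657173575591
[('p0', [0.1, -0.4]), ('p1', [-0.1, -0.3]), ('p2', [-0.5, 0.3]), ('key', [0.6, 0.8])]
{'hub': [312.6, 241.0], 'p0': [441.7, 234.7], 'p1': [239.4, 120.9], 'p2': [256.4, 354.0], 'notch': [389.7, 366.1], 'key': [422.7, 376.2], 'c1': [614.8, 280.3], 'c2': [302.1, 521.1], 'c3': [-1.5, 196.0], 'c4': [327.0, -144.1]}
```

About 7.9° remain, with ±0.2° spread between the fits. I'll push that last bit using the same contact calibration and look again.

```bash
python3 - <<'E'
from mv import *
import cv2
q=np.load("q.npy");psi=q[2]+q[3]+np.pi/3;D=np.deg2rad
s0=robot.state();look=s0["position"],s0["ee_rot"]
p,o=pose(q,psi+D(160),.024,.15);robot.move_ptp(p,o)
p,o=pose(q,psi+D(160),.024,.098);robot.move_linear(p,o,.1);st("down")
p,o=pose(q,psi+D(160),.0145,.098);robot.move_linear(p,o,.05)
for a in (164,167.9):
    p,o=pose(q,psi+D(a),.0145,.098);robot.move_linear(p,o,.03)
robot.dwell(.2);st("pushed")
p,o=pose(q,psi+D(167.9),.024,.098);robot.move_linear(p,o,.05)
p[2]+=.06;robot.move_linear(p,o,.15)
robot.move_ptp(*look);robot.dwell(.3);s=st("look");f=robot.grab_frame("wrist")
T=np.eye(4);T[:3,:3]=s["ee_rot"];T[:3,3]=s["position"];W=np.linalg.inv(T@f["tool_from_camera"])
np.savez("wrist.npz",rvec=cv2.Rodrigues(W[:3,:3])[0],tvec=W[:3,3],mtx=f["mtx"],k1=f["k1"])
a=f["image"][0:300,120:520];cv2.imwrite("pics/w2c.png",cv2.resize(a,None,fx=2,fy=2,interpolation=cv2.INTER_CUBIC))
E
```

```text
down t13.37 [0.5751 0.1181 0.1826] F [-0.2  0.3 -0.9] q6 -1.10
pushed t14.47 [0.5592 0.1254 0.182 ] F [-0.2 -0.1  0.5] q6 -1.23
look t16.16 [0.6087 0.05   0.3042] F [ 0.6 -0.3  0.1] q6 -1.22
```

View pics/w2c.png

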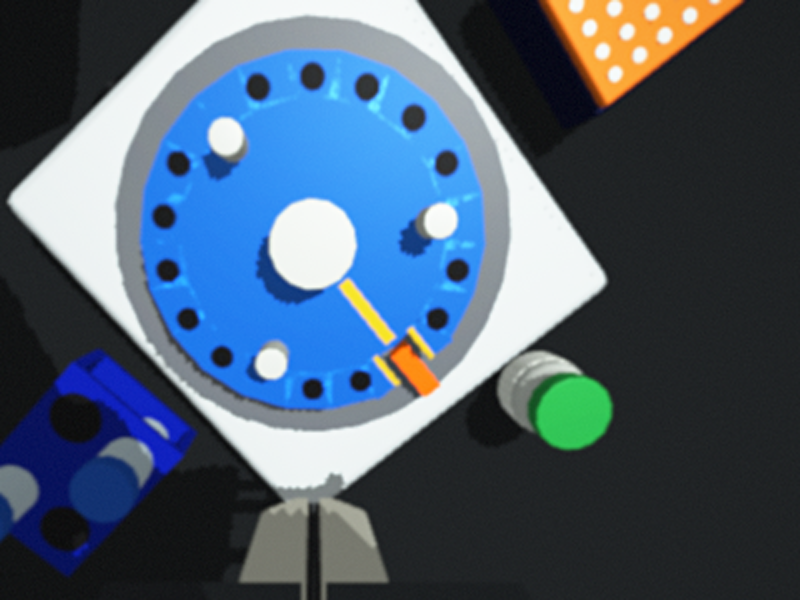

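The notch now straddles the key: the key at about (413,366) lies between the yellow flanks at (388,371) and (421,343). I'll check with the fit, then press in small force-monitored steps.

```bash
cat > press.py <<'E'
from vis import *
from mv import *
o=dict(hub=(313,244),p0=(440,220),p1=(226,135),p2=(271,363),c3=(10,201),c1=(606,280))
f=load("wrist");uv=np.array([[120+(u+.5)/2-.5,(v+.5)/2-.5] for u,v in o.values()])
g=np.load("q.npy");g[3]=2*np.pi
s=least_squares(lambda q:(proj(f,[pts(q)[k] for k in o])-uv).ravel(),g,loss="soft_l1").x
err=np.rad2deg(s[3]-2*np.pi);print(s,"err deg",err);assert abs(err)<1.8
rot=R(2.9);xy=s[:2]
robot.move_ptp(np.r_[xy,.15+.084],rot)
robot.move_linear(np.r_[xy,.1225+.084],None,.06);robot.dwell(.3);f0=st("above")["force"][2]
z=.1225
while z>.1085:
    z-=.0007;robot.move_linear(np.r_[xy,z+.084],None,.02);robot.dwell(.05)
    s=robot.state();F=s["force"][2]-f0;print("%.4f tip %.4f F %.1f"%(z,s["position"][2]-.084,F))
    if F>16: break
st("end")
E
python3 press.py
```

```text
[0.53347905 0.07593329 0.3658033  6.27174743] err deg -0.6553420295865003
above t17.62 [0.5336 0.0759 0.2067] F [ 0.7 -0.6 -0.5] q6 -1.27
0.1218 tip 0.1218 F 1.3
0.1211 tip 0.1211 F 0.7
0.1204 tip 0.1204 F 0.0
0.1197 tip 0.1198 F 3.1
0.1190 tip 0.1193 F 5.9
0.1183 tip 0.1186 F 5.8
0.1176 tip 0.1179 F 5.8
0.1169 tip 0.1172 F 6.2
0.1162 tip 0.1165 F 5.8
0.1155 tip 0.1158 F 6.0
0.1148 tip 0.1151 F 6.1
0.1141 tip 0.1144 F 5.5
0.1134 tip 0.1137 F 6.5
0.1127 tip 0.1129 F 5.4
0.1120 tip 0.1123 F 5.0
0.1113 tip 0.1115 F 6.4
0.1106 tip 0.1109 F 5.8
0.1099 tip 0.1107 F 12.2
0.1092 tip 0.1106 F 18.6
end t23.32 [0.5338 0.076  0.1946] F [-4.5 -0.9 18.1] q6 -1.27
```

It reached a firm stop after 9 mm (tip at 0.1106, force rising to 18 N). Next I'll back off, look once and hand in.

```bash
python3 - <<'E'
from mv import *
import cv2
p=np.array(robot.state()["position"])
for dz,r in((.015,.03),(.11,.15)): robot.move_linear(p+[0,0,dz],None,r)
robot.move_joints([-1.208,0.351,1.652,0,1.139,-0.085]);robot.dwell(.3);st("clear")
a=robot.grab_frame("top")["image"][165:295,155:375];b=robot.grab_frame("scene")["image"][165:290,180:425]
v=np.vstack([cv2.resize(x,(600,h),interpolation=cv2.INTER_CUBIC) for x,h in((a,300),(b,300))]);cv2.imwrite("pics/end.png",v)
E
```

```text
clear t27.41 [ 0.2382 -0.4957  0.3025] F [ 1.1  0.  -0.3] q6 -0.09
```

View pics/end.png

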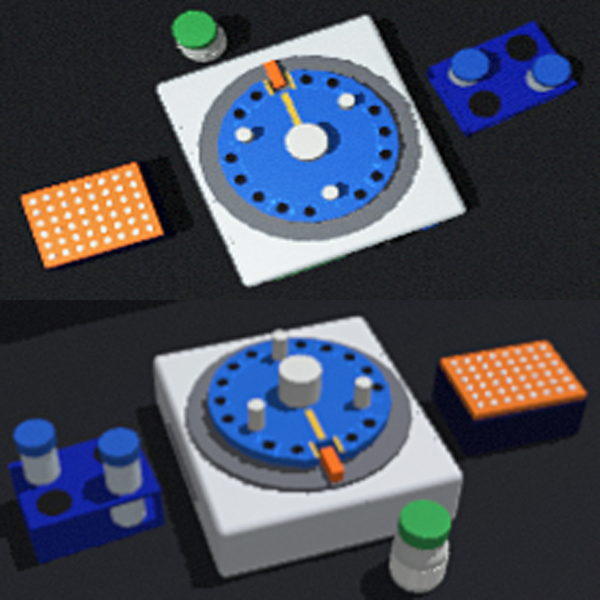

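The carousel is seated low with the key in the notch: (275,75) in the top half and (330,460) in the scene half. The rack, tip box and jar haven't moved, and the arm is clear.

```bash
python3 -c "
from workcell import robot
print(robot.sign_off())"
```

```text
the job is handed in; nothing more can be done
None
```

The carousel is turned so its notch sits on the key and pressed 9 mm down to its firm stop (about 18 N at most); the rack, tip box and jar were left untouched, the arm finished clear, and the job was handed in at about 27 s.

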